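Cover the bench bath and hold its frame at the balance point

ROBOT

A 6-joint arm with a two-finger parallel gripper is mounted at the origin on the work surface. World frame = base frame: x ahead of the robot, y to its left, z up, the work surface at z = 0. Lengths are in mm, angles in rad, forces in N, time in s.
With the tool pointing down it reaches from about 350 to 725 mm from the base axis. Payload 6 kg.
Tool frame: the origin (TCP) lies at the very end of the fingers, on their centre line; the grasp point (between the pads) lies 19 mm behind it; z points along the fingers, y is the direction in which the jaws open and shut (so a half turn about z gives the same grasp; the last joint's range is limited). The gripper opens to 85 mm and grips with 20 to 120 N. Pads are 22 mm wide; open, the fingers measure 114 mm over their backs; the gripper's body (76 mm by 85 mm) begins 54 mm behind the grasp point. The pads swing forward as they close: fully open they stand 13 mm farther back than shut.
Start: joints at [-0.858, 0.04, 0.085, 0, -1.615, -0.334], TCP at [221.888, -557.436, 199.361] pointing down, gripper open.
Joint ranges: [-2.56, 2.56], [-1.29, 2.01], [-1.08, 1.49], [-3.29, 1.98], [-2.81, -0.18], [-2.99, 2.99]. Speed limits (rad/s): [2.57, 2.57, 3.01, 3.14, 3.14, 3.14].

INTERFACE

Orientations are given as a 3x3 rotation matrix whose columns are the frame's x, y, z axes.
In Python, from plant import r, grab_frame gives the robot as it stands. The module is installed in compiled form; this text tells all that it offers.
- The arm moves only by the tool step_arm, never from a script. Its argument "rows" is a list of rows, each a list of 5 numbers: the opening, from 0 (shut) to 1 (fully open), then the shift along the tool's x, y, z in m, then the turn about the tool's z in rad. In form: [[hand, tx, ty, tz, turn], ...]. A call has 1 to 10 rows; each row is the pose to reach, as a shift and turn from the pose measured when the call began, along the tool's axes at that moment; what a row does not reach only later rows make up. A row lasts 1/8 s, in which the tool goes at most 62.5 mm and 10.7 degrees, less where a joint would pass 70% of its speed; a pose out of reach is approached as far as the arm can. A call with a gripper value outside its range is refused whole. The fingers move at their own pace and stop on an object; "force" is the grip in N (left out, the last holds). Time passes only in rows, so rows that repeat a pose let the fingers close. It gives the time, the measured TCP pose, the force and the opening at its end, in the units of the state.
- r.read_state(): the state, without advancing time (a new reading comes with each control period).
- grab_frame(name): name is "scene" or "top"; returns a dict with "pixels" (384x512x3 uint8, red, green, blue), "z_map" (384x512 float32, mm along the optical axis (not along the pixel's ray), 0 where there is no reading), "mtx" (3x3 intrinsics, pixels), "camera_from_world" (4x4, takes a point from world to camera coordinates). Camera axes: x right, y up, looking along -z (the intrinsics and any distortion apply to the point x, -y, -z); pixel columns grow to the right and rows downward; lengths in mm; the calibration is good to about 2 mm. A picture is of the moment at which its call begins.
- r.finish_job(): hands the job in, once; it reports no verdict.
The state is a dict: "t": time; "joint_positions": joint angles; "joint_velocities": joint speeds; "tau": joint torques, N m; "tool_pos": TCP position; "tool_rot": TCP orientation; "contact_force": force on the tool from outside, world axes, zero at the start; "wrist_torque": the same for the moment, N m; "grip_width": finger opening in mm.
Only numpy, scipy, OpenCV 4.12 (cv2) and the standard library are available. Lean on these libraries where they do the work, as an engineer would, in place of code of your own. Each camera call takes 0.05 s, during which the arm holds its last target. There are 200 camera calls.

TASK

Set the loose round knobbed cover onto the rim of the bath's well without dropping it, so that it sits seated and level, and let go of it. Then take the bath's hinged frame, which leans back open, by the handle at its free edge, swing it up to its balance point, where it stands straight upright over its hinge, and finish still gripping it there, motionless, so that I can fit its new stay: do not let go at the end, never let the frame drop towards shut, and leave the other things on the bench where they are.

Things in the scene. Friction and masses are not known exactly. Their poses are not given: they have to be found in the camera images.
- bath: white bench bath fixed to the bench, 200 mm deep (its x) by 190 mm wide (its y), deck 100 mm above the bench; origin at the centre of its underside, on the well's axis. Its x points from the control panel at the front to the hinge at the back. Position and yaw vary.
- bath_rim (a point): centre of the mouth of the bath's round steel well, at the height of the rim's top edge, 112 mm above the bench (12 mm above the deck). The rim is 114 mm in outer and 102 mm in inner diameter, with tubes standing low inside. Axes as the bath's.
- cover: loose aluminium cover, about 0.16 kg: a disc 118 mm in diameter and 5 mm thick, with a locating step below it (94 mm diameter, 8 mm high) that drops inside the rim, and a black round knob on top, 22 mm in diameter and 36 mm high. Origin at the centre of the step's underside: disc from 8 to 13 mm, knob from 13 to 49 mm above it. Lies flat on the bench at the start. Seated, the disc lies on the rim and the origin is 8 mm below bath_rim.
- frame (a joint): angle of the hold-down frame in rad: 0 lying shut, flat over the bath; pi/2 (1.571) upright over its hinge, its balance point (its centre of mass lies in its own plane); 1.92 leaning back on its stop, where it starts. It swings freely and falls to either side from the balance point. About 0.35 kg, centre of mass about 95 mm from the hinge.
- frame_hinge (a point): middle of the frame's hinge axis, 90 mm behind the well's axis (bath +x) and 127 mm above the bench; the axis lies along the bath's y.
- frame_handle (a point): middle of the frame's handle, a black round bar 12 mm in diameter and 116 mm long, parallel to the hinge and 186 mm from it, carried in the frame's plane by two 8 mm stalks 100 mm apart, with a 32 mm free gap between bar and frame. The frame is an aluminium plate 170 mm wide and 8 mm thick with an open window 80 mm by 100 mm (the cover's knob passes through it when shut).
- tube_rack: bystander, leave alone: orange rack 160 x 90 mm, 54 mm high, full of capped tubes reaching 113 mm; origin centre of underside
- tip_box: bystander, leave alone: pipette-tip box 88 x 123 x 62 mm, blue with clear lid; origin centre of underside
- tub: bystander, leave alone: white screw-lid tub, 90 mm diameter, 100 mm high; origin centre of underside
- reagent_bottle: bystander, leave alone: glass bottle, 80 mm diameter, 170 mm high; origin centre of underside
- stay: bystander, leave alone: the new stay: flat steel link 150 mm long, 18 mm wide at its ends, 6 mm thick, lying flat; origin centre of underside
- screw_cap: bystander, leave alone: green screw cap, 42 mm diameter, 18 mm high; origin centre of underside
- dish: bystander, leave alone: flat white culture dish without knob, 94 mm diameter, 17 mm high; origin centre of underside
There are look-alikes about, which are no part of the job. Leave any red or yellow look-alike of the cover alone.

How it is judged:
By the outcome, as a careful person would: the job done as asked, in the order asked, and still so for the second after the job is handed in, while the arm keeps its last pose, push and grip.
It also fails if it takes over 70 s, if anything falls off the work surface, if the arm or the gripper's body presses on something with over 40 N, if the wrist force passes 120 N, or if a joint passes its speed limit or range.

## Working session

There is one attempt and no reset: what is moved stays moved. The work goes in short steps, Python scripts to look and compute and a tool call to move; the robot and the scene stay as the last step left them, time stands still between calls to the robot, and variables do not carry over. Pictures are saved under pics/ and viewed, about 8 in all and at most 12, crops included, and the job is handed in when it is done.

Besides the shell and the picture viewer there is one more tool, called as name(argument=value, ...) on one line, values as JSON. step_arm: Moves the arm, as the interface text tells. Its arguments: {"type":"object","properties":{"rows":{"type":"array"},"force":{"type":"number"}},"required":["rows"]}

```bash
mkdir -p pics; cat > h.py <<'E'
import numpy as np, cv2
from plant import r, grab_frame
def cloud(f):
    z=f["z_map"];K=f["mtx"];h,w=z.shape
    u,v=np.meshgrid(np.arange(w),np.arange(h))
    X=np.stack([(u-K[0,2])/K[0,0]*z,-(v-K[1,2])/K[1,1]*z,-z],-1)
    T=np.linalg.inv(f["camera_from_world"])
    P=X@T[:3,:3].T+T[:3,3]; P[z<=0]=np.nan
    return P
def save(f,n,box=None,s=1):
    im=f["pixels"][:,:,::-1]
    if box: im=im[box[1]:box[3],box[0]:box[2]]
    cv2.imwrite("pics/"+n,cv2.resize(im,None,fx=s,fy=s,interpolation=cv2.INTER_CUBIC))
def circ(xy):
    A=np.c_[2*xy,np.ones(len(xy))];s=np.linalg.lstsq(A,(xy**2).sum(1),rcond=None)[0]
    return s[:2],np.sqrt(s[2]+s[0]**2+s[1]**2)
E
python3 - <<'E'
from h import *
for n in("scene","top"):
    f=grab_frame(n);save(f,n+"1.png",s=1.5);np.savez(n+"1.npz",**f);print(f["mtx"],f["camera_from_world"])
s=r.read_state();print(s)
E
```

```text
[[419.21378337   0.         256.74215229]
 [  0.         419.21378337 189.89949393]
 [  0.           0.           1.        ]] [[-7.05511675e-01  7.08578048e-01 -1.30547128e-02  3.30548984e+02]
 [-4.47813503e-01 -4.31447064e-01  7.83145259e-01  1.98231054e+02]
 [ 5.49287122e-01  5.58364201e-01  6.21701759e-01 -1.57328787e+03]
 [ 0.00000000e+00  0.00000000e+00  0.00000000e+00  1.00000000e+00]]
[[463.39124537   0.         255.06099956]
 [  0.         463.39124537 190.15557316]
 [  0.           0.           1.        ]] [[ 2.62781057e-02 -9.99628320e-01  7.25836171e-03  8.76537212e+01]
 [ 9.87601836e-01  2.70846998e-02  1.54625457e-01 -5.68783659e+02]
 [-1.54764576e-01  3.10510725e-03  9.87946499e-01 -1.63998947e+03]
 [ 0.00000000e+00  0.00000000e+00  0.00000000e+00  1.00000000e+00]]
{'t': 0.1, 'joint_positions': array([-8.58267214e-01,  4.07658791e-02,  8.39236983e-02, -3.82458163e-04,
       -1.61548850e+00, -3.33698100e-01]), 'joint_velocities': array([-0.00033707, -0.00131881,  0.00335856,  0.00118256,  0.00021652,
        0.00150411]), 'tau': array([-4.25741964e-03, -3.69347548e+01,  3.48284698e+01,  6.95192680e+00,
       -4.63574383e-03,  3.27073894e-05]), 'tool_pos': array([ 221.8346234 , -557.12451937,  198.48298282]), 'tool_rot': array([[-9.29091341e-01, -3.69849660e-01, -7.13964748e-04],
       [-3.69850322e-01,  9.29090280e-01,  1.41084762e-03],
       [ 1.41536196e-04,  1.57486639e-03, -9.99998750e-01]]), 'contact_force': array([-0.44625858,  0.10222891, -0.08970155]), 'wrist_torque': array([-0.02963035,  0.00483162,  0.0279436 ]), 'grip_width': 85.42887317986003}
```

View pics/scene1.png

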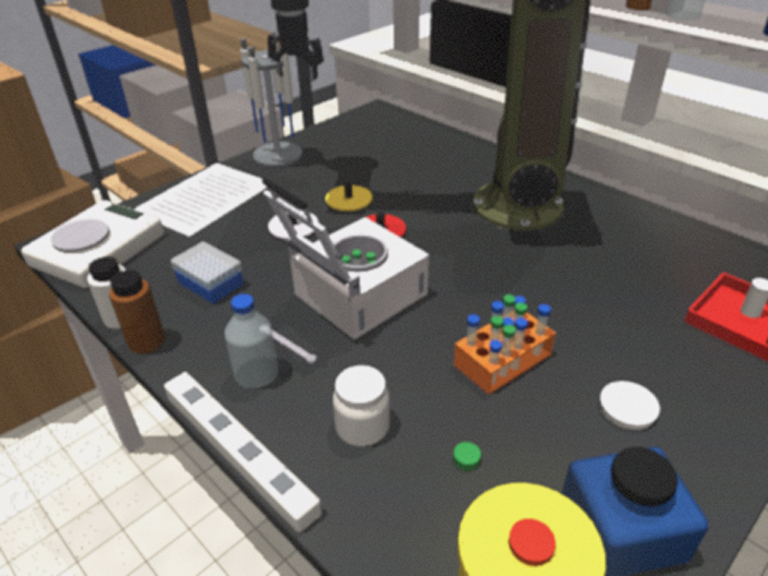

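View pics/top1.png

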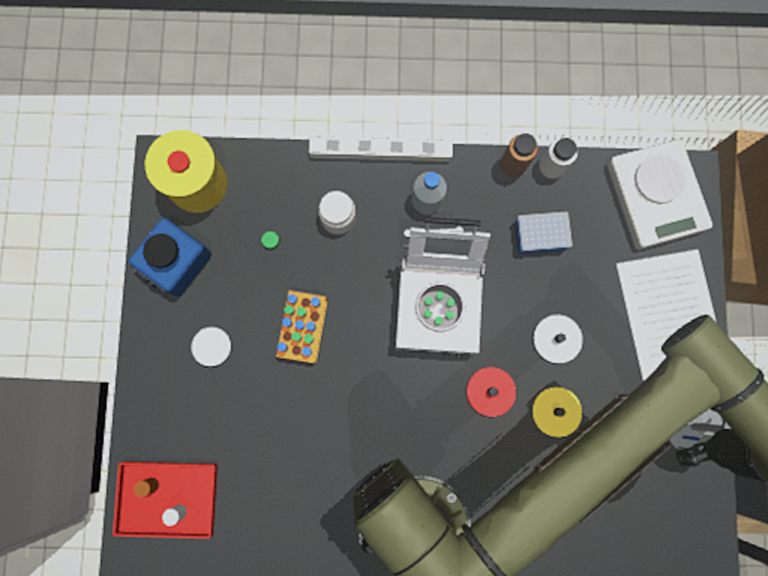

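The scene view shows the white bath with its frame leaning back. In the top view (full-picture pixels), the silver cover is at about (557,338), the bath well at (440,308) and the handle bar at (445,220). The red and yellow look-alikes are at (491,391) and (557,411). Now measuring.

```bash
cat > m.py <<'E'
from h import *
f=dict(np.load("top1.npz"));P=cloud(f);im=f["pixels"].astype(int);x,y,z=P[...,0],P[...,1],P[...,2]
v,u=np.mgrid[:384,:512]
def roi(cx,cy,w,h): return (abs(u-cx/1.5)<w/1.5)&(abs(v-cy/1.5)<h/1.5)
m=roi(557,338,32,32)
d=m&(z>6)&(z<20)&(im.min(2)>110); k=m&(z>35)
print("disc",d.sum(),np.nanmedian(z[d]),circ(P[d][:,:2]),P[d].mean(0),P[d].min(0),P[d].max(0))
print("knob",k.sum(),P[k].mean(0),P[k].min(0),P[k].max(0))
# bench height
b=roi(600,500,15,15)|roi(350,400,20,20);print("bench",np.nanmedian(z[b]))
m=roi(440,310,55,50)
deck=m&(abs(z-100)<5)&(im.min(2)>110)
rect=cv2.minAreaRect(P[deck][:,:2].astype(np.float32));print("deck",deck.sum(),np.median(z[deck]),rect,cv2.boxPoints(rect))
rim=m&(z>107)&(z<120)&(x<np.nanmax(x[deck])-20)
print("rim",rim.sum(),np.median(z[rim]),circ(P[rim][:,:2]),P[rim].min(0),P[rim].max(0))
for n in("top","scene"):
    f=dict(np.load(n+"1.npz"));P=cloud(f);im=f["pixels"].astype(int)
    hz=(P[...,2]>285)&(P[...,2]<330)&(P[...,0]>560)&(P[...,0]<900)&(abs(P[...,1]-60)<160)
    q=P[hz];print(n,"handle",len(q),q.min(0),q.max(0))
    if len(q)>5:
        c=np.median(q,0);w,V=np.linalg.eigh(np.cov(q[:,:2].T));print(c,V[:,1])
    vv,uu=np.nonzero(hz);print(uu.min(),uu.max(),vv.min(),vv.max())
E
python3 m.py
```

```text
disc 718 13.360915317379522 (array([ 450.96478786, -328.67909442]), np.float64(43.005041565601346)) [ 450.65194659 -328.31003736   13.45545281] [ 394.5663792  -387.51921102    6.01154811] [ 513.01763942 -269.51531978   19.92651811]
knob 33 [ 449.51886581 -327.09059365   49.60294045] [ 439.59381482 -336.32181316   40.96184503] [ 458.11585536 -316.96072703   57.64408649]
bench 2.3485018926285193
deck 1704 100.47339030975968 ((509.6277770996094, -31.825286865234375), (190.22589111328125, 199.8016357421875), 87.51456451416016) [[ 405.69632  -122.51651 ]
 [ 605.31     -131.181   ]
 [ 613.5592     58.865936]
 [ 413.94556    67.530426]]
rim 248 110.17106720193738 (array([498.07844801, -30.56205203]), np.float64(67.4539555235772)) [ 412.27724221 -124.2054374   107.00115222] [588.10271085  65.86641223 119.29882032]
top handle 157 [650.99240281 -94.96497237 286.85679417] [671.72333719  17.60281451 316.15984431]
[661.89025451 -38.90845655 306.9812373 ] [0.03813172 0.99927272]
284 320 145 153
scene handle 179 [659.12156259 -95.69012809 286.11911704] [675.18985615  23.6986747  311.01204971]
[668.43325085 -26.77795437 306.27243301] [0.0229169  0.99973737]
174 205 118 142
```

```bash
cat >> h.py <<'E'
def proj(f,p):
    q=np.c_[np.atleast_2d(p),np.ones(len(np.atleast_2d(p)))]@f["camera_from_world"].T
    K=f["mtx"];return np.c_[K[0,0]*q[:,0]/-q[:,2]+K[0,2],K[1,1]*q[:,1]/q[:,2]+K[1,2]]
def plane(f,uv,h):
    K=f["mtx"];T=np.linalg.inv(f["camera_from_world"])
    d=np.c_[(uv[:,0]-K[0,2])/K[0,0],-(uv[:,1]-K[1,2])/K[1,1],-np.ones(len(uv))]@T[:3,:3].T
    return T[:3,3]+d*((h-T[2,3])/d[:,2])[:,None]
def ring(c,rad,n=72):
    a=np.linspace(0,2*np.pi,n);return np.c_[c[0]+rad*np.cos(a),c[1]+rad*np.sin(a),np.full(n,c[2])]
E
python3 - <<'E'
from h import *
out=[]
for n in("top","scene"):
    f=dict(np.load(n+"1.npz"));im=f["pixels"]
    print(n,"cam",np.linalg.inv(f["camera_from_world"])[:3,3])
    g=im.max(2)
    # cover mask
    c=proj(f,[451,-328,13])[0]
    if n=="top":
        v,u=np.mgrid[:384,:512];m=((abs(u-c[0])<24)&(abs(v-c[1])<24)&(g>100)).astype(np.uint8)
        cn=max(cv2.findContours(m,0,1)[0],key=cv2.contourArea)[:,0].astype(float)
        p=plane(f,cn,13);print("disc",circ(p[:,:2]))
        k=(abs(u-c[0])<9)&(abs(v-c[1])<9)&(g<80);q=plane(f,np.c_[u[k],v[k]].astype(float),49);print("knob at z49",q.min(0),q.max(0))
    box=np.clip(proj(f,[509,-32,150])[0]-[60,55],0,400).astype(int);s=6
    cr=cv2.resize(im[box[1]:box[1]+100,box[0]:box[0]+120,::-1],None,fx=s,fy=s,interpolation=cv2.INTER_CUBIC)
    R=np.array([[np.cos(-.0434),-np.sin(-.0434)],[np.sin(-.0434),np.cos(-.0434)]])
    o=np.array([509.6,-31.8])
    def dr(pts,col): cv2.polylines(cr,[((proj(f,pts)-box+.5)*s).astype(int)],False,col,1)
    dr(ring([*o,112],51),(0,255,0));dr(ring([*o,112],57),(0,0,255))
    sq=np.array([[-100,-95],[100,-95],[100,95],[-100,95],[-100,-95]])@R.T+o
    dr(np.c_[sq,np.full(5,100)],(255,0,0))
    h=np.array([[153.6,-58],[153.6,58]])@R.T+o; dr(np.c_[h,[301.8]*2],(0,255,255))
    cv2.imwrite(f"pics/ov_{n}.png",cr)
E
```

```text
top cam [ 305.61613768  108.11881985 1707.53406395]
disc (array([ 452.63754675, -328.3280113 ]), np.float64(59.365516540071916))
knob at z49 [ 443.183749   -334.12992969   49.        ] [ 457.93503527 -312.53008879   49.        ]
scene cam [1186.16347594  729.77407546  827.1873482 ]
```

View pics/ov_top.png

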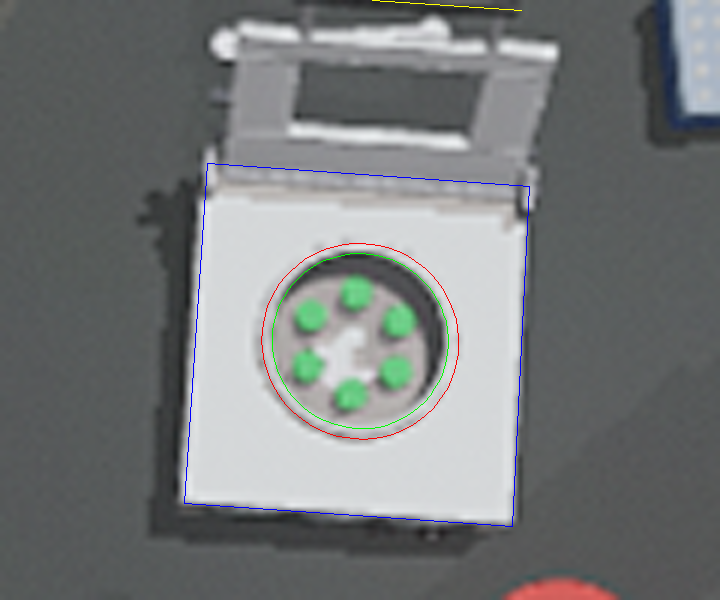

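View pics/ov_scene.png

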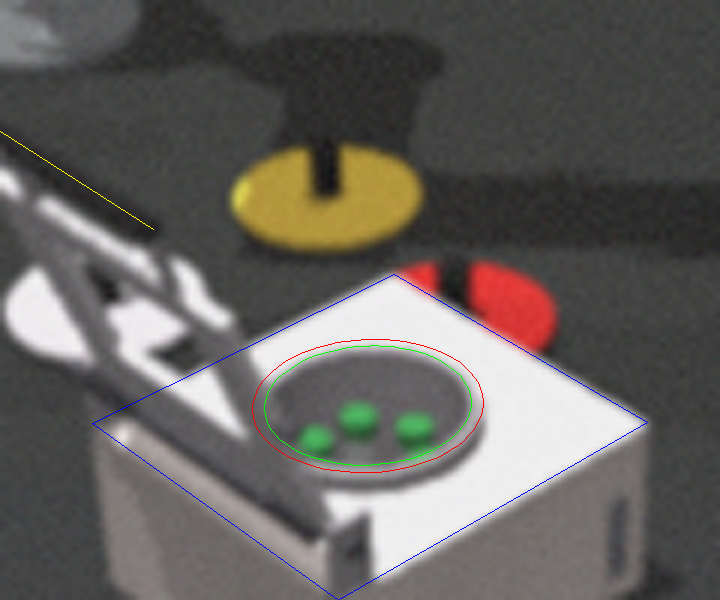

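The two overlays (rim circles, deck outline and handle line drawn from the fit) agree with the pictures within about a pixel. That puts the bath at (509.6, -31, yaw -0.043), the cover at (452.5, -328) and the handle near (663, -38.5, 302). The depth readings and given sizes agree.

```bash
cat > to.py <<'E'
import sys
from h import *
# target world x y z (mm), jaw angle of tool y (deg)
def to(x,y,z,a=177.5):
    s=r.read_state();R=s["tool_rot"];d=R.T@(np.array([x,y,z])-s["tool_pos"])/1e3
    cur=np.degrees(np.arctan2(R[1,1],R[0,1]));t=-np.radians((a-cur+90)%180-90)
    print("t %.2f pos"%s["t"],s["tool_pos"].round(1),"F",s["contact_force"].round(1),"w %.1f"%s["grip_width"],"zax",R[:,2].round(4),"d",d.round(4),"turn %.3f"%t,"q",s["joint_positions"].round(2))
if __name__=="__main__": to(*map(float,sys.argv[1:]))
E
python3 to.py 452.5 -328.3 120
```

```text
t 0.10 pos [ 221.8 -557.1  198.5] F [-0.4  0.1 -0.1] w 85.4 zax [-7.0e-04  1.4e-03 -1.0e+00] d [-0.299   0.1272  0.0786] turn -1.148 q [-0.86  0.04  0.08 -0.   -1.62 -0.33]
```

step_arm(rows=[[1,-0.04,0.017,0.01,-0.15],[1,-0.08,0.034,0.02,-0.3],[1,-0.12,0.051,0.03,-0.45],[1,-0.16,0.068,0.04,-0.6],[1,-0.2,0.085,0.05,-0.75],[1,-0.24,0.102,0.06,-0.9],[1,-0.28,0.119,0.07,-1.05],[1,-0.299,0.127,0.0785,-1.148],[1,-0.299,0.127,0.0785,-1.148],[1,-0.299,0.127,0.0785,-1.148]])

```text
t: 1.35
tool_pos: [452.3, -328.8, 120.3]
tool_rot: [[-0.045, -0.999, -0.001], [-0.999, 0.045, 0.001], [-0.001, 0.001, -1.0]]
contact_force: [-0.3, -0.4, -0.0]
grip_width: 85.2
```

```bash
python3 to.py 452.5 -328.3 20
```

```text
t 1.35 pos [ 452.3 -328.8  120.3] F [-0.3 -0.4 -0. ] w 85.2 zax [-9.0e-04  1.3e-03 -1.0e+00] d [-0.0004 -0.0003  0.1003] turn -0.002 q [-0.27 -0.06 -0.16 -0.   -1.47  0.22]
```

step_arm(rows=[[1,0,0,0.04,0],[1,0,0,0.08,0],[1,0,0,0.1,0],[1,0,0,0.1,0],[0,0,0,0.1,0],[0,0,0,0.1,0],[0,0,0,0.1,0],[0,0,0,0.1,0],[0,0,0,0.1,0],[0,0,0,0.1,0]], force=50)

```text
t: 2.6
tool_pos: [452.2, -328.6, 20.2]
tool_rot: [[-0.045, -0.999, -0.001], [-0.999, 0.045, 0.001], [-0.001, 0.001, -1.0]]
contact_force: [-0.6, -0.1, -0.6]
grip_width: 0.1
```

```bash
python3 to.py 452.5 -328.3 190; python3 - <<'E'
from h import *
f=grab_frame("top");c=proj(f,[452,-328,13])[0].astype(int);save(f,"grip.png",(c[0]-40,c[1]-40,c[0]+40,c[1]+40),6)
E
```

```text
t 2.60 pos [ 452.2 -328.6   20.2] F [-0.6 -0.1 -0.6] w 0.1 zax [-0.001   0.0013 -1.    ] d [-5.000e-04 -1.000e-04 -1.698e-01] turn -0.002 q [-0.27 -0.01 -0.3  -0.   -1.29  0.22]
```

View pics/grip.png

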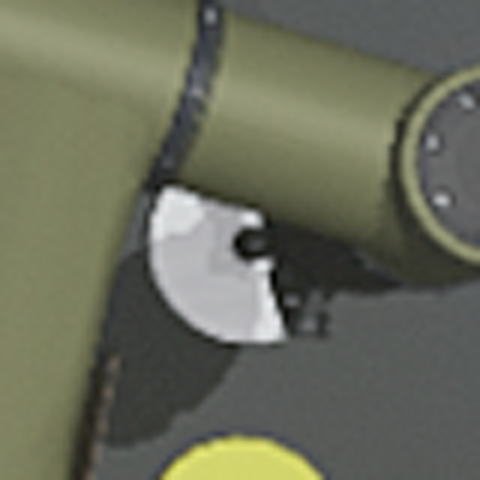

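The fingers shut on nothing (width 0.1). The crop shows the knob still free at about (250,243) and the gripper partly hidden. I'll look with the scene camera and depth before moving.

```bash
python3 - <<'E'
from h import *
f=grab_frame("scene");c=proj(f,[452,-328,40])[0];print(c)
print("tcp px",proj(f,[[452.2,-328.6,20.2],[452.2,-328.6,100]]))
c=c.astype(int);b=(c[0]-60,c[1]-65,c[0]+60,c[1]+35);save(f,"grip_s.png",b,6)
t=grab_frame("top");cc=proj(t,[452,-328,13])[0];print(cc)
P=cloud(t)
for du,dv in((11,11),(12,12),(10,13),(1,0),(-8,5)):
    u,v=(cc+[du,dv]).astype(int);print(du,dv,P[v,u].round(0))
E
```

```text
[194.20340098 142.23199303]
tcp px [[194.6412173  146.92973284]
 [192.2088835  127.34018647]]
[371.72045746 225.42905678]
11 11 [ 405. -326.  153.]
12 12 [ 402. -330.  151.]
10 13 [ 399. -324.  147.]
1 0 [ 450. -320.   50.]
-8 5 [ 434. -295.   16.]
```

View pics/grip_s.png

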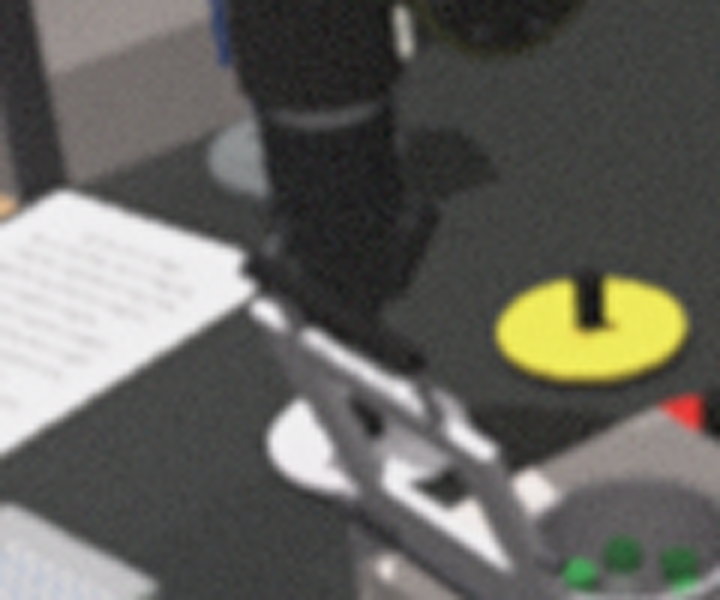

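```bash
python3 - <<'E'
from h import *
t=grab_frame("top");P=cloud(t);np.set_printoptions(linewidth=250)
print("top z grid rows v 218..250, cols u 362..400");print(P[216:252:2,362:402:2,2].round(0))
print("y");print(P[216:252:3,362:402:3,1].round(0))
s=grab_frame("scene");Q=cloud(s)
m=(s["pixels"].max(2)<70)&(Q[...,2]>25)&(Q[...,2]<400)&(abs(Q[...,0]-452)<120)&(abs(Q[...,1]+328)<120)
q=Q[m]
for a in range(20,400,30):
    w=q[(q[:,2]>=a)&(q[:,2]<a+30)]
    if len(w)>3: print(a,len(w),np.percentile(w,5,0).round(0),np.percentile(w,95,0).round(0))
q=P[(P[...,2]>60)&(P[...,2]<320)&(abs(P[...,0]-452)<100)&(abs(P[...,1]+328)<120)&(t["pixels"].max(2)<70)]
for a in range(50,320,30):
    w=q[(q[:,2]>=a)&(q[:,2]<a+30)]
    if len(w)>3: print("T",a,len(w),np.percentile(w,5,0).round(0),np.percentile(w,95,0).round(0))
E
```

```text
top z grid rows v 218..250, cols u 362..400
[[411. 415. 410. 420. 426. 423. 430. 425. 427. 431. 432. 426. 438. 438. 442. 436. 438. 438. 457. 458.]
 [  7.  14. 402. 414. 408. 416. 419. 419. 426. 423. 424. 432. 428. 431. 437. 433. 432. 439. 449. 457.]
 [ 16.  12.  14.  16.   8. 398. 412. 410. 417. 420. 418. 420. 424. 429. 432. 430. 428. 432. 443. 455.]
 [ 11.   9.  13.  16.   9.   9.  10. 198. 395. 405. 404. 417. 422. 419. 418. 424. 425. 429. 441. 444.]
 [ 14.  21.  11.  19.  15.  45.  72. 194. 244. 268. 285. 304. 399. 412. 414. 414. 424. 421. 428. 438.]
 [ 17.  18.  14.  11.  28.  47.  74. 187. 206. 258. 277. 294. 304. 335. 353. 403. 412. 411. 416. 430.]
 [ 10.  20.  15.  15.   8.  36.  40.  76. 193. 218. 260. 277. 291. 320. 333. 354. 364. 378. 394. 409.]
 [ 14.  10.  13.  14.  12.  12.  10. 110. 109. 199. 243. 263. 277. 293. 310. 354. 359. 360. 383. 388.]
 [ 15.  10.  12.  11.   8.  12.  16. 110. 114. 158. 181. 191. 253. 265. 288. 294. 303. 335. 356. 356.]
 [  7.  12.  18.  14.  14.   6.   1.  14. 127. 122. 163. 157. 169.   6.   2. 246.   4.   2.   3.   3.]
 [ 18.  11.  12.  13.  13.
[... 2198 characters left out ...]
35.] [ 498. -285.  259.]
260 244 [ 436. -335.  261.] [ 498. -285.  288.]
290 224 [ 449. -336.  291.] [ 499. -285.  318.]
320 149 [ 476. -338.  321.] [ 500. -289.  348.]
350 112 [ 488. -338.  351.] [ 504. -293.  377.]
380 82 [ 499. -337.  382.] [ 527. -231.  399.]
T 50 5 [ 443. -326.   63.] [ 455. -318.   76.]
T 80 9 [ 425. -327.   83.] [ 450. -318.  109.]
T 110 23 [ 403. -336.  111.] [ 428. -317.  139.]
T 140 27 [ 392. -338.  141.] [ 418. -317.  164.]
T 170 26 [ 414. -328.  174.] [ 447. -295.  198.]
T 200 10 [ 420. -312.  202.] [ 445. -295.  216.]
T 230 20 [ 409. -317.  242.] [ 440. -288.  259.]
T 260 42 [ 407. -324.  261.] [ 435. -289.  288.]
T 290 32 [ 408. -321.  292.] [ 431. -291.  318.]
```

step_arm(rows=[[0,0,0,-0.005,0],[0,0,0,-0.02,0],[0,0,0,-0.06,0],[0,0,0,-0.1,0],[0,0,0,-0.14,0],[0,0,0,-0.17,0],[0,0,0,-0.17,0]])

```text
t: 3.72
tool_pos: [453.5, -329.7, 194.9]
tool_rot: [[-0.046, -0.999, 0.005], [-0.999, 0.045, -0.002], [0.002, -0.005, -1.0]]
contact_force: [0.3, -0.4, -0.8]
grip_width: -0.3
```

```bash
python3 to.py 452.5 -328.3 20; python3 - <<'E'
from h import *
t=grab_frame("top");a=t["pixels"][190:260,330:410,::-1]
s=grab_frame("scene");b=s["pixels"][75:165,140:240,::-1]
R=lambda i:cv2.resize(i,(480,420),interpolation=cv2.INTER_CUBIC)
o=dict(np.load("top1.npz"))["pixels"][190:260,330:410,::-1]
cv2.imwrite("pics/lift.png",np.hstack([cv2.resize(i,(266,400),interpolation=cv2.INTER_CUBIC) if 0 else cv2.resize(i,(266,240),interpolation=cv2.INTER_CUBIC) for i in(o,a,b)]))
E
```

```text
t 3.73 pos [ 453.5 -329.7  194.9] F [ 0.3 -0.4 -0.8] w -0.3 zax [ 0.0051 -0.0018 -1.    ] d [-0.0016  0.0019  0.1748] turn -0.002 q [-0.27 -0.07 -0.03  0.   -1.6   0.22]
```

View pics/lift.png

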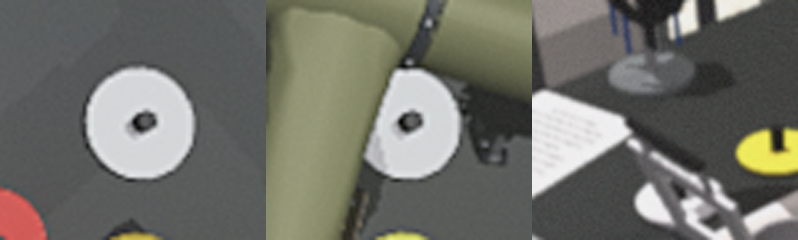

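The cover is unmoved and the fingers are shut and empty. Depth suggested the fingertips stayed above the knob, so I'll measure the real fingertip height against the reported TCP.

```bash
python3 - <<'E'
from h import *
for n in("scene","top"):
    s=grab_frame(n);Q=cloud(s)
    m=(s["pixels"].max(2)<110)&(Q[...,2]>75)&(Q[...,2]<420)&(abs(Q[...,0]-452)<90)&(abs(Q[...,1]+328)<90)
    q=Q[m];print(n,"tcp px",proj(s,[[453.5,-329.7,194.9]]))
    for a in range(75,420,15):
        w=q[(q[:,2]>=a)&(q[:,2]<a+15)]
        if len(w)>1: print(a,len(w),np.percentile(w,5,0).round(0)[:2],np.percentile(w,95,0).round(0)[:2])
E
```

```text
scene tcp px [[188.57220164 102.2460589 ]]
225 32 [ 444. -335.] [ 466. -319.]
240 39 [ 446. -338.] [ 468. -319.]
255 37 [ 443. -332.] [ 469. -318.]
270 98 [ 422. -339.] [ 487. -316.]
285 116 [ 410. -341.] [ 501. -312.]
300 146 [ 401. -335.] [ 513. -313.]
315 152 [ 406. -334.] [ 510. -311.]
330 112 [ 421. -337.] [ 493. -316.]
345 70 [ 441. -339.] [ 491. -294.]
360 124 [ 435. -334.] [ 491. -293.]
375 124 [ 437. -337.] [ 491. -292.]
390 146 [ 431. -337.] [ 491. -293.]
405 97 [ 437. -335.] [ 498. -286.]
top tcp px [[386.44041011 220.57729911]]
225 9 [ 440. -326.] [ 460. -320.]
240 8 [ 439. -326.] [ 463. -320.]
255 10 [ 428. -324.] [ 455. -318.]
270 21 [ 416. -333.] [ 439. -317.]
285 18 [ 406. -325.] [ 440. -314.]
300 33 [ 390. -341.] [ 413. -316.]
315 42 [ 393. -338.] [ 413. -317.]
330 13 [ 410. -335.] [ 417. -318.]
345 14 [ 414. -327.] [ 453. -294.]
360 28 [ 416. -320.] [ 452. -294.]
375 17 [ 420. -310.] [ 446. -294.]
405 22 [ 407. -327.] [ 443. -288.]
```

```bash
python3 - <<'E'
from h import *
for n in("scene","top"):
    s=grab_frame(n);Q=cloud(s)
    m=(Q[...,2]>90)&(Q[...,2]<260)&(abs(Q[...,0]-452)<70)&(abs(Q[...,1]+328)<70)
    q=Q[m];c=s["pixels"][m]
    for a in range(90,260,5):
        k=(q[:,2]>=a)&(q[:,2]<a+5)
        if k.sum(): print(n,a,k.sum(),q[k].min(0).round(0)[:2],q[k].max(0).round(0)[:2],c[k].mean(0).round(0))
    v,u=np.nonzero(m);print("px",u.min(),u.max(),v.min(),v.max(), proj(s,[[455,-329,a] for a in(195,215,225,235)]).round(1).tolist())
E
```

```text
scene 225 10 [ 442. -334.] [ 462. -319.] [77. 77. 77.]
scene 230 8 [ 443. -334.] [ 467. -317.] [65. 63. 64.]
scene 235 15 [ 441. -334.] [ 468. -318.] [59. 59. 59.]
scene 240 16 [ 441. -335.] [ 467. -317.] [65. 65. 64.]
scene 245 11 [ 442. -337.] [ 468. -319.] [62. 61. 61.]
scene 250 17 [ 440. -338.] [ 468. -319.] [69. 68. 67.]
scene 255 12 [ 440. -339.] [ 466. -317.] [63. 62. 62.]
px 182 191 84 95 [[188.3, 102.4], [187.6, 96.9], [187.3, 94.0], [186.9, 91.2]]
top 225 1 [ 452. -322.] [ 452. -322.] [39. 41. 39.]
top 230 8 [ 439. -327.] [ 465. -320.] [78. 80. 78.]
top 235 2 [ 438. -325.] [ 442. -325.] [45. 47. 44.]
top 240 5 [ 438. -327.] [ 457. -318.] [57. 58. 57.]
top 245 4 [ 444. -323.] [ 460. -320.] [47. 48. 46.]
top 250 1 [ 447. -320.] [ 447. -320.] [54. 57. 55.]
top 255 2 [ 453. -320.] [ 456. -320.] [64. 66. 64.]
px 387 390 216 224 [[386.2, 220.1], [388.0, 219.6], [388.9, 219.3], [389.8, 219.0]]
```

Both cameras put the shut fingertips at z≈222 while the reported TCP is 195. The true finger end is therefore about 28 mm higher than the tool reading, though sideways it agrees. At the first grasp the fingers shut just above the knob top. I'll correct heights by 28 mm: reported z −9 is tip z ≈19.

step_arm(rows=[[1,-0.0015,0.0015,0,0],[1,-0.0015,0.0015,0.02,0],[1,-0.0015,0.0015,0.06,0],[1,-0.0015,0.0015,0.1,0],[1,-0.0015,0.0015,0.14,0],[1,-0.0015,0.0015,0.16,0],[1,-0.0015,0.0015,0.175,0],[1,-0.0015,0.0015,0.175,0]])

```text
t: 5.03
tool_pos: [449.1, -326.4, 12.7]
tool_rot: [[-0.045, -0.999, -0.005], [-0.999, 0.045, 0.003], [-0.003, 0.005, -1.0]]
contact_force: [0.1, 0.0, 0.5]
grip_width: 85.8
```

```bash
python3 to.py 452.5 -328.3 -9
```

```text
t 5.03 pos [ 449.1 -326.4   12.7] F [0.1 0.  0.5] w 85.8 zax [-0.0049  0.0028 -1.    ] d [ 0.0018 -0.0035  0.0217] turn -0.002 q [-0.27 -0.01 -0.31 -0.   -1.28  0.22]
```

step_arm(rows=[[1,0.0018,-0.0035,0.005,0],[1,0.0018,-0.0035,0.01,0],[1,0.0018,-0.0035,0.015,0],[1,0.0018,-0.0035,0.0215,0],[1,0.0018,-0.0035,0.0215,0]])

```text
t: 5.65
tool_pos: [452.0, -328.1, -9.6]
tool_rot: [[-0.046, -0.999, -0.006], [-0.999, 0.046, 0.003], [-0.003, 0.006, -1.0]]
contact_force: [-0.5, 0.5, 0.4]
grip_width: 85.4
```

```bash
python3 to.py 452.5 -328.3 -9
```

```text
t 5.65 pos [ 452.  -328.1   -9.6] F [-0.5  0.5  0.4] w 85.4 zax [-0.006   0.0033 -1.    ] d [ 0.0002 -0.0005 -0.0006] turn -0.002 q [-0.27  0.01 -0.33 -0.   -1.24  0.22]
```

step_arm(rows=[[0,0,0,0,0],[0,0,0,0,0],[0,0,0,0,0],[0,0,0,0,0],[0,0,0,0,0],[0,0,0,0,0],[0,0,0,0,0]], force=50)

```text
t: 6.52
tool_pos: [452.2, -328.2, -9.2]
tool_rot: [[-0.045, -0.999, -0.006], [-0.999, 0.045, 0.003], [-0.003, 0.006, -1.0]]
contact_force: [-1.0, 0.6, 2.8]
grip_width: 20.2
```

step_arm(rows=[[0,0,0,-0.005,0],[0,0,0,-0.015,0],[0,0,0,-0.04,0],[0,0,0,-0.075,0],[0,0,0,-0.11,0],[0,0,0,-0.14,0],[0,0,0,-0.16,0],[0,0,0,-0.16,0],[0,0,0,-0.16,0]])

```text
t: 7.65
tool_pos: [452.6, -328.2, 149.1]
tool_rot: [[-0.046, -0.999, -0.007], [-0.999, 0.046, 0.004], [-0.004, 0.008, -1.0]]
contact_force: [-0.3, -0.1, -2.0]
grip_width: 20.5
```

```bash
python3 to.py 509.6 -31 151
```

```text
t 7.65 pos [ 452.6 -328.2  149.1] F [-0.3 -0.1 -2. ] w 20.5 zax [-0.0075  0.0044 -1.    ] d [-0.2995 -0.0434 -0.001 ] turn -0.002 q [-0.27 -0.06 -0.1  -0.   -1.53  0.22]
```

step_arm(rows=[[0,-0.02,-0.003,-0.002,0],[0,-0.06,-0.009,-0.002,0],[0,-0.105,-0.015,-0.002,0],[0,-0.15,-0.022,-0.002,0],[0,-0.195,-0.028,-0.002,0],[0,-0.24,-0.035,-0.002,0],[0,-0.28,-0.041,-0.002,0],[0,-0.2995,-0.0435,-0.002,0],[0,-0.2995,-0.0435,-0.002,0],[0,-0.2995,-0.0435,-0.002,0]])

```text
t: 8.9
tool_pos: [509.4, -31.7, 151.5]
tool_rot: [[-0.046, -0.999, -0.008], [-0.999, 0.046, 0.004], [-0.004, 0.009, -1.0]]
contact_force: [-0.2, -0.4, -2.2]
grip_width: 20.6
```

```bash
python3 to.py 509.6 -31 151; python3 - <<'E'
from h import *
bx=[];ims=[]
for n in("top","scene"):
    f=grab_frame(n);P=cloud(f);im=f["pixels"]
    c=proj(f,[509,-31,170])[0].astype(int)
    v,u=np.mgrid[:384,:512]
    hsv=cv2.cvtColor(im,cv2.COLOR_RGB2HSV)
    m=(abs(u-c[0])<40)&(abs(v-c[1])<40)&(P[...,2]>150)&(P[...,2]<190)&(im.min(2)>110)
    q=P[m];print(n,m.sum(),q.min(0).round(0),q.max(0).round(0),"med z",np.median(q[:,2]).round(1),"circ",circ(q[:,:2]))
    if len(q)>20: 
        A=np.c_[q[:,:2]-[509,-31],np.ones(len(q))];print("plane",np.linalg.lstsq(A,q[:,2],rcond=None)[0])
    ims.append(cv2.resize(im[c[1]-40:c[1]+40,c[0]-40:c[0]+40,::-1],(400,400),interpolation=cv2.INTER_CUBIC))
cv2.imwrite("pics/over.png",np.hstack(ims))
E
```

```text
t 8.90 pos [509.4 -31.7 151.5] F [-0.2 -0.4 -2.2] w 20.6 zax [-0.0084  0.004  -1.    ] d [-0.0007 -0.0002  0.0005] turn -0.002 q [ 0.33 -0.19 -0.22 -0.01 -1.55 -0.37]
top 282 [451. -88. 150.] [622.  48. 189.] med z 174.1 circ (array([547.67588302, -22.40365943]), np.float64(82.0265535266701))
plane [-1.42975520e-02 -1.50556181e-02  1.73865496e+02]
scene 718 [453. -89. 150.] [631.  52. 190.] med z 174.9 circ (array([546.177     , -21.05183489]), np.float64(56.074477779634655))
plane [-1.58157360e-02 -4.05433258e-03  1.75094662e+02]
```

View pics/over.png

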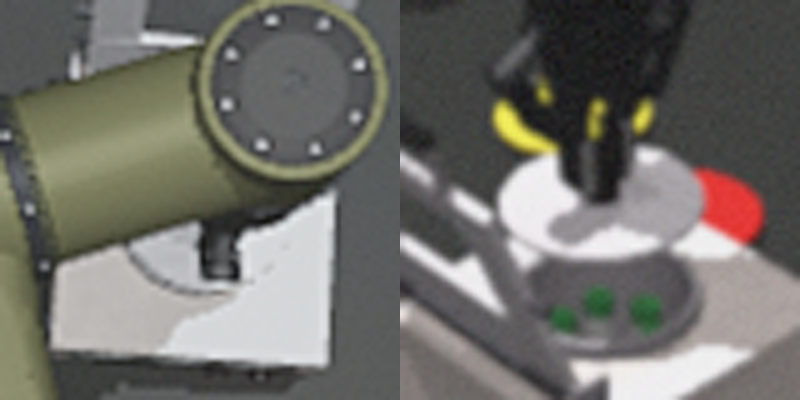

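Width 20.6 and −2.2 N of weight confirm the grip. The right half shows the cover level in the fingers above the open well: disc edges at about (498..704, 205), rim's right edge at about (703,290). Checking those edges against the projection before lowering.

```bash
python3 - <<'E'
from h import *
f=grab_frame("scene");c=proj(f,[509,-31,170])[0].astype(int)
for nm,p,rad in(("disc",[509.4,-31.7,172],59),("rim",[509.6,-31,112],57),("inner",[509.6,-31,112],51)):
    q=(proj(f,ring(p,rad,360))-c+40.5)*5+[400,0];print(nm,"u",q[:,0].min().round(),q[:,0].max().round(),"v",q[:,1].min().round(),q[:,1].max().round())
g=f["pixels"].astype(int).sum(2)//3
for v in (c[1]-40+41,c[1]-40+58): print(v,[(u,g[v,u]) for u in range(c[0]+12,c[0]+28)],[(u,g[v,u]) for u in range(c[0]-25,c[0]-12)])
print(c)
P=cloud(f);v,u=np.mgrid[:384,:512]
# disc: connected bright region in height band
m=((P[...,2]>163)&(P[...,2]<186)&(P[...,0]<575)&(P[...,0]>440)&(abs(P[...,1]+31)<70)&(g>95)).astype(np.uint8)
q=P[m>0];H=q[:,:2];
from scipy.optimize import least_squares
hull=cv2.convexHull(plane(f,np.c_[u[m>0],v[m>0]].astype(float),174)[:,:2].astype(np.float32))[:,0]
print("hull",len(hull),circ(hull.astype(float)),hull.min(0),hull.max(0))
E
```

```text
disc u 500.0 706.0 v 147.0 259.0
rim u 511.0 704.0 v 233.0 345.0
inner u 521.0 694.0 v 239.0 338.0
150 [(250, np.int64(162)), (251, np.int64(165)), (252, np.int64(163)), (253, np.int64(164)), (254, np.int64(163)), (255, np.int64(163)), (256, np.int64(170)), (257, np.int64(159)), (258, np.int64(139)), (259, np.int64(121)), (260, np.int64(113)), (261, np.int64(113)), (262, np.int64(111)), (263, np.int64(115)), (264, np.int64(115)), (265, np.int64(116))] [(213, np.int64(225)), (214, np.int64(187)), (215, np.int64(138)), (216, np.int64(101)), (217, np.int64(129)), (218, np.int64(217)), (219, np.int64(238)), (220, np.int64(239)), (221, np.int64(238)), (222, np.int64(238)), (223, np.int64(236)), (224, np.int64(238)), (225, np.int64(238))]
167 [(250, np.int64(84)), (251, np.int64(86)), (252, np.int64(86)), (253, np.int64(78)), (254, np.int64(77)), (255, np.int64(79)), (256, np.int64(97)), (257, np.int64(116)), (258, np.int64(133)), (259, np.int64(156)), (260, np.int64(166)), (261, np.int64(163)), (262, np.int64(166)), (263, np.int64(166)), (264, np.int64(165)), (265, np.int64(166))] [(213, np.int64(232)), (214, np.int64(238)), (215, np.int64(232)), (216, np.int64(187)), (217, np.int64(127)), (218, np.int64(96)), (219, np.int64(93)), (220, np.int64(96)), (221, np.int64(103)), (222, np.int64(107)), (223, np.int64(107)), (224, np.int64(96)), (225, np.int64(85))]
[238 149]
hull 31 (array([511.63471232, -30.87865656]), np.float64(59.821498299386505)) [451.03992 -91.76717] [571.7558    29.768488]
```

step_arm(rows=[[0,-0.0005,-0.0003,0.01,0],[0,-0.0005,-0.0004,0.022,0],[0,-0.0005,-0.0005,0.034,0],[0,-0.0005,-0.0006,0.042,0],[0,-0.0005,-0.0006,0.045,0],[0,-0.0005,-0.0006,0.045,0],[0,-0.0005,-0.0006,0.048,0],[0,-0.0005,-0.0006,0.051,0],[0,-0.0005,-0.0006,0.052,0]])

```text
t: 10.18
tool_pos: [509.6, -31.2, 99.7]
tool_rot: [[-0.047, -0.999, -0.008], [-0.999, 0.047, 0.004], [-0.004, 0.008, -1.0]]
contact_force: [-0.1, 1.1, -0.8]
grip_width: 20.6
```

```bash
python3 to.py 509.6 -31 95
```

```text
t 10.18 pos [509.6 -31.2  99.7] F [-0.1  1.1 -0.8] w 20.6 zax [-0.0079  0.0043 -1.    ] d [-0.0002  0.      0.0047] turn -0.003 q [ 0.33 -0.18 -0.3  -0.01 -1.45 -0.37]
```

step_arm(rows=[[0,0,0,0.0015,0],[0,0,0,0.003,0],[0,0,0,0.004,0],[0,0,0,0.005,0],[0,0,0,0.005,0]])

```text
t: 10.8
tool_pos: [509.7, -31.2, 94.9]
tool_rot: [[-0.047, -0.999, -0.008], [-0.999, 0.047, 0.004], [-0.004, 0.008, -1.0]]
contact_force: [-1.5, 0.5, 0.6]
grip_width: 20.6
```

step_arm(rows=[[0,0,0,0.0005,0],[0,0,0,0.001,0],[0,0,0,0.0015,0],[0,0,0,0.0015,0]])

```text
t: 11.3
tool_pos: [509.8, -31.3, 94.8]
tool_rot: [[-0.047, -0.999, -0.007], [-0.999, 0.047, 0.004], [-0.004, 0.007, -1.0]]
contact_force: [-4.9, 1.1, 8.0]
grip_width: 20.4
```

Resistance rises from −2.2 to +8 N at reported z 94.8, which matches the predicted seat height of 95. Easing the push, then releasing.

step_arm(rows=[[0,0,0,-0.001,0],[0,0,0,-0.001,0],[0.5,0,0,-0.001,0],[0.5,0,0,-0.001,0],[0.5,0,0,-0.001,0],[0.5,0,0,-0.001,0],[0.5,0,0,-0.02,0],[0.5,0,0,-0.05,0],[0.5,0,0,-0.08,0],[0.5,0,0,-0.1,0]])

```text
t: 12.55
tool_pos: [511.1, -31.8, 198.2]
tool_rot: [[-0.047, -0.999, -0.003], [-0.999, 0.047, 0.004], [-0.004, 0.003, -1.0]]
contact_force: [0.9, 0.2, -0.8]
grip_width: 43.1
```

```bash
python3 to.py 500 -31 330; python3 - <<'E'
from h import *
f=grab_frame("scene");c=proj(f,[509,-31,120])[0].astype(int);P=cloud(f);im=f["pixels"]
m=(abs(P[...,2]-117)<12)&(np.hypot(P[...,0]-509.6,P[...,1]+31)<57)&(im.min(2)>100)&(P[...,0]<565)
q=P[m];A=np.c_[q[:,:2]-[509.6,-31],np.ones(len(q))];print(len(q),"plane",np.linalg.lstsq(A,q[:,2],rcond=None)[0],"med",np.median(q[:,2]))
b=dict(np.load("scene1.npz"));Q=cloud(b)
d=(abs(Q[...,2]-100)<8)&(b["pixels"].min(2)>110)&(abs(Q[...,0]-509)<95)&(abs(Q[...,1]+31)<90)
q=Q[d];A=np.c_[q[:,:2]-[509.6,-31],np.ones(len(q))];print("deck ref",np.linalg.lstsq(A,q[:,2],rcond=None)[0])
save(f,"seated.png",(c[0]-60,c[1]-60,c[0]+40,c[1]+40),5)
E
```

```text
t 12.55 pos [511.1 -31.8 198.2] F [ 0.9  0.2 -0.8] w 43.1 zax [-0.0033  0.0043 -1.    ] d [-0.0009  0.0116 -0.1318] turn -0.003 q [ 0.33 -0.19 -0.13 -0.01 -1.63 -0.37]
561 plane [-1.38074788e-03 -1.37788405e-02  1.18213378e+02] med 118.27042504184169
deck ref [-1.11040789e-03 -5.79662914e-04  1.01387432e+02]
```

View pics/seated.png

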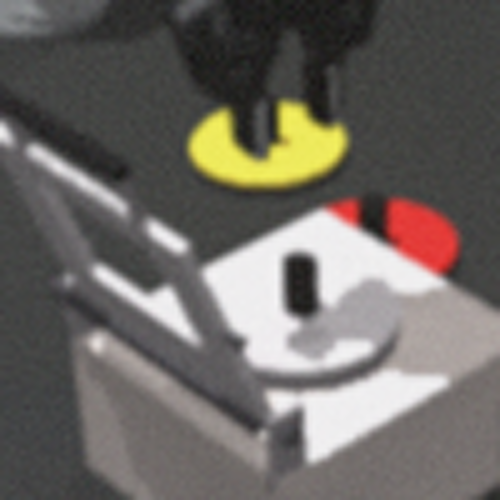

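The picture shows the cover seated in the rim, with the knob free at (300,285) and the open fingers clear. Disc top is 118.2 against a deck reading of 101.4, so 16.8 above the deck where 17 is expected, and level within noise. Next, the handle: refining its position and planning the approach.

```bash
python3 to.py 663 -37.7 325; python3 - <<'E'
from h import *
for n in("top","scene"):
    f=dict(np.load(n+"1.npz"));P=cloud(f);g=f["pixels"].max(2)
    v,u=np.mgrid[:384,:512]
    m=(P[...,2]>288)&(P[...,2]<320)&(P[...,0]>640)&(P[...,0]<690)&(abs(P[...,1]+38)<65)&(g<90)
    p=plane(f,np.c_[u[m],v[m]].astype(float),302)
    k=np.polyfit(p[:,1]+37.7,p[:,0],1);print(n,m.sum(),"x at mid",k[1].round(1),"slope",k[0].round(3),"y range",p[:,1].min().round(1),p[:,1].max().round(1),"std",np.std(p[:,0]-np.polyval(k,p[:,1]+37.7)).round(1))
t=grab_frame("top")
E
```

```text
t 12.60 pos [511.9 -32.1 200.8] F [-0.9 -0.5  2.4] w 42.8 zax [ 2.0e-04  4.2e-03 -1.0e+00] d [-0.002  -0.1512 -0.1242] turn -0.003 q [ 0.33 -0.19 -0.13 -0.   -1.63 -0.37]
top 135 x at mid 664.0 slope 0.042 y range -95.2 17.2 std 3.7
scene 162 x at mid 664.5 slope 0.064 y range -103.0 33.1 std 4.8
```

step_arm(rows=[[0.5,0,0,-0.04,0],[0.7,0,0,-0.08,0],[1,0,-0.01,-0.12,0],[1,-0.001,-0.04,-0.125,0],[1,-0.001,-0.08,-0.125,0],[1,-0.002,-0.12,-0.125,0],[1,-0.002,-0.145,-0.125,0],[1,-0.002,-0.152,-0.125,0],[1,-0.002,-0.152,-0.125,0],[1,-0.002,-0.152,-0.125,0]])

```text
t: 13.9
tool_pos: [663.2, -37.6, 325.0]
tool_rot: [[-0.047, -0.999, 0.001], [-0.999, 0.047, 0.005], [-0.005, -0.001, -1.0]]
contact_force: [-0.4, 0.1, 0.5]
grip_width: 85.5
```

```bash
python3 to.py 664 -38 255
```

```text
t 13.90 pos [663.2 -37.6 325. ] F [-0.4  0.1  0.5] w 85.5 zax [ 7.0e-04  4.7e-03 -1.0e+00] d [ 0.0007 -0.0008  0.07  ] turn -0.003 q [ 0.24  0.27  0.58 -0.   -1.87 -0.29]
```

step_arm(rows=[[1,0.0007,-0.0008,0.015,0],[1,0.0007,-0.0008,0.03,0],[1,0.0007,-0.0008,0.045,0],[1,0.0007,-0.0008,0.06,0],[1,0.0007,-0.0008,0.07,0],[1,0.0007,-0.0008,0.07,0]])

```text
t: 14.65
tool_pos: [663.5, -38.0, 254.4]
tool_rot: [[-0.046, -0.999, -0.0], [-0.999, 0.046, 0.005], [-0.005, 0.001, -1.0]]
contact_force: [-0.7, -0.2, -0.2]
grip_width: 85.6
```

```bash
python3 to.py 664 -38 255;  python3 - <<'E'
from h import *
f=grab_frame("scene");P=cloud(f);c=proj(f,[664,-38,300])[0].astype(int)
print(proj(f,[[664,-38,302],[664,-38,283]])-c)
save(f,"handle.png",(c[0]-50,c[1]-60,c[0]+50,c[1]+40),5)
E
```

```text
t 14.65 pos [663.5 -38.  254.4] F [-0.7 -0.2 -0.2] w 85.6 zax [-4.0e-04  4.6e-03 -1.0e+00] d [ 0.     -0.0005 -0.0006] turn -0.003 q [ 0.24  0.23  0.4  -0.   -1.74 -0.29]
[[0.84111133 0.02964041]
 [1.70087516 6.64226146]]
```

View pics/handle.png

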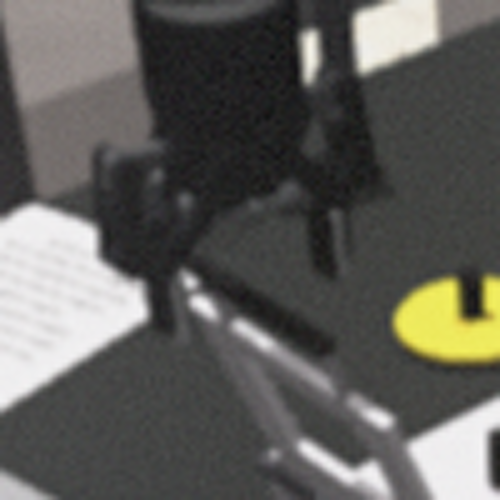

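The open fingertips stand astride the bar: tips at (163,335) and (325,275), bar centre near (258,305). After the closing swing the bar will sit near the pad centres. Going 3 mm lower, then closing.

step_arm(rows=[[1,0,0,0.003,0],[0,0,0,0.003,0],[0,0,0,0.003,0],[0,0,0,0.003,0],[0,0,0,0.003,0],[0,0,0,0.003,0],[0,0,0,0.003,0],[0,0,0,0.003,0]], force=50)

```text
t: 15.7
tool_pos: [664.0, -38.0, 252.4]
tool_rot: [[-0.047, -0.999, 0.001], [-0.999, 0.047, 0.004], [-0.005, -0.001, -1.0]]
contact_force: [0.8, -0.8, 1.1]
grip_width: 10.2
```

```bash
python3 to.py 664 -38 252
```

```text
t 15.70 pos [664.  -38.  252.4] F [ 0.8 -0.8  1.1] w 10.2 zax [ 0.0013  0.0045 -1.    ] d [-0.     -0.      0.0004] turn -0.003 q [ 0.24  0.23  0.39 -0.   -1.73 -0.29]
```

step_arm(rows=[[0,0,0.0035,-0.0012,0],[0,0,0.0088,-0.003,0],[0,0,0.0142,-0.0045,0],[0,0,0.0196,-0.0059,0],[0,0,0.025,-0.0072,0],[0,0,0.0305,-0.0083,0],[0,0,0.036,-0.0092,0],[0,0,0.04,-0.0098,0],[0,0,0.04,-0.0098,0]])

```text
t: 16.82
tool_pos: [623.7, -36.3, 263.0]
tool_rot: [[-0.047, -0.999, 0.002], [-0.999, 0.047, 0.004], [-0.004, -0.002, -1.0]]
contact_force: [2.6, 0.1, 5.3]
grip_width: 10.0
```

```bash
cat > ang.py <<'E'
from h import *
o=np.array([509.6,-31]);ux=np.array([.99906,-.0434]);uy=np.array([.0434,.99906])
for n in("scene","top"):
    f=grab_frame(n);P=cloud(f);b=(P[...,:2]-o)@np.c_[ux,uy];z=P[...,2]
    m=(z>150)&(z<290)&(b[...,0]>60)&(b[...,0]<190)&(abs(b[...,1])<86)&(f["pixels"].min(2)>60)
    q=np.c_[b[m],z[m]]
    if len(q)<40: print(n,len(q));continue
    X,Z=q[:,0],q[:,2]
    for _ in range(4):
        k=np.polyfit(Z-127,X,1);e=X-np.polyval(k,Z-127);g=abs(e)<8;X,Z=X[g],Z[g]
    print(n,len(X),"angle %.3f"%(np.pi/2+np.arctan(k[0])),"x at hinge height %.1f"%k[1])
E
python3 ang.py; python3 to.py 599.5 -34.9 263.6
```

```text
scene 1035 angle 1.688 x at hinge height 95.5
top 512 angle 1.704 x at hinge height 86.6
t 16.93 pos [624.  -36.4 263. ] F [ 1.4 -0.7  5.9] w 10.2 zax [ 0.0022  0.0043 -1.    ] d [-0.0003  0.0245 -0.0006] turn -0.003 q [ 0.26  0.12  0.29 -0.   -1.73 -0.31]
```

step_arm(rows=[[0,0,0.004,-0.0004,0],[0,0,0.008,-0.0008,0],[0,0,0.012,-0.001,0],[0,0,0.016,-0.0012,0],[0,0,0.02,-0.0014,0],[0,0,0.0225,-0.0014,0],[0,0,0.024,-0.0014,0],[0,0,0.024,-0.0014,0],[0,0,0.024,-0.0014,0]])

```text
t: 18.05
tool_pos: [599.6, -35.3, 264.4]
tool_rot: [[-0.046, -0.999, 0.001], [-0.999, 0.046, 0.004], [-0.004, -0.001, -1.0]]
contact_force: [-1.0, -0.4, 4.9]
grip_width: 10.0
```

```bash
for i in 1 2 3; do python3 ang.py; done; python3 to.py 599.5 -34.9 264
```

```text
scene 1161 angle 1.561 x at hinge height 95.5
top 319 angle 1.567 x at hinge height 87.5
scene 1156 angle 1.560 x at hinge height 95.6
top 316 angle 1.568 x at hinge height 87.4
scene 1172 angle 1.559 x at hinge height 95.6
top 316 angle 1.567 x at hinge height 87.5
t 18.35 pos [599.7 -35.3 264.4] F [ 0.2 -0.6  7. ] w 10.0 zax [ 0.0013  0.004  -1.    ] d [-0.0004  0.0002  0.0004] turn -0.003 q [ 0.27  0.06  0.22 -0.   -1.73 -0.32]
```

```bash
sed 's/grab_frame(n)/dict(np.load(n+"1.npz"))/' ang.py > ang0.py; python3 ang0.py
```

```text
scene 758 angle 1.912 x at hinge height 95.2
top 815 angle 1.927 x at hinge height 86.0
```

Correcting the image angles by their bias at the known 1.92 start gives 1.568 and 1.560. The tool travel gives 1.567–1.571. I'll trim back 0.7 mm and ease the small downward push.

step_arm(rows=[[0,0,-0.0004,-0.0003,0],[0,0,-0.0008,-0.0006,0],[0,0,-0.0008,-0.0006,0],[0,0,-0.0008,-0.0006,0],[0,0,-0.0008,-0.0006,0],[0,0,-0.0008,-0.0006,0],[0,0,-0.0008,-0.0006,0],[0,0,-0.0008,-0.0006,0]])

```text
t: 19.35
tool_pos: [600.3, -35.3, 264.4]
tool_rot: [[-0.047, -0.999, 0.0], [-0.999, 0.047, 0.004], [-0.004, -0.0, -1.0]]
contact_force: [0.7, -2.1, -1.6]
grip_width: 9.9
```

```bash
python3 ang.py; python3 to.py 599.5 -34.9 264; python3 - <<'E'
from h import *
print(r.read_state()["joint_velocities"].round(4))
a=grab_frame("scene");o=grab_frame("top")
R=lambda i:cv2.resize(i[:,:,::-1],(400,300))
P=cloud(a);im=a["pixels"]
m=(abs(P[...,2]-117)<12)&(np.hypot(P[...,0]-509.6,P[...,1]+31)<57)&(im.min(2)>100)&(P[...,0]<565)
print("cover z",np.median(P[m][:,2]))
cv2.imwrite("pics/final.png",np.hstack([R(a["pixels"]),R(o["pixels"])]))
E
```

```text
scene 1160 angle 1.564 x at hinge height 95.5
top 321 angle 1.575 x at hinge height 87.1
t 19.45 pos [600.3 -35.3 264.4] F [ 1.2 -1.2 -1.6] w 9.8 zax [ 3.0e-04  4.1e-03 -1.0e+00] d [-0.0004  0.0008  0.0004] turn -0.003 q [ 0.27  0.06  0.23 -0.   -1.73 -0.32]
[ 0.001   0.0009 -0.0004  0.0016 -0.0007  0.001 ]
cover z 118.2425975362325
```

View pics/final.png

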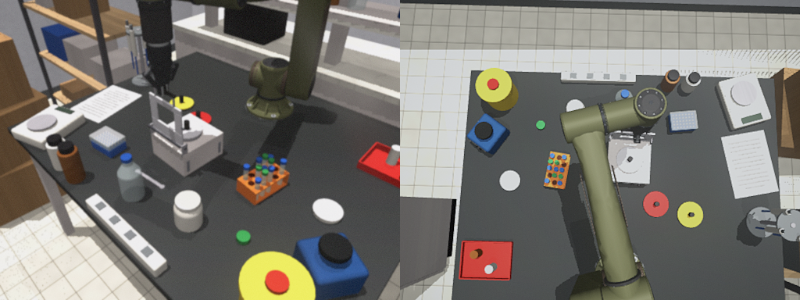

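The final pictures show the frame upright in the gripper at about (165,110) on the left, the cover seated on the well, and the bystanders in place. With the bias taken off, the angles are 1.572 (scene) and 1.568 (top), and the joints are at rest. Handing in.

```bash
python3 -c "
from plant import r
print(r.finish_job())"
```

```text
the job is handed in; nothing more can be done
None
```

The cover is seated on the bath's rim and released. The frame stands upright at its balance point, still gripped by its handle, and I handed the job in at about 19.5 s.

**Last checks**
- **Cover:** its top is 16.8 mm above the deck, where 17 is expected. The fitted tilt is about 0.8° in y, which is within the depth noise, and its height had not changed after the frame was swung.
- **Frame:** the cameras read 1.564 and 1.575 rad. Corrected for what each read at the known 1.92 start, that is 1.572 and 1.568, against 1.571 wanted.
- **Grip and forces:** the fingers read 9.8 mm on the 12 mm bar; they also read about 1.5 mm low on the knob. Joint speeds were about zero. Contact force was under 3 N at the end, and the highest I read was about 10 N, while seating the cover.
- **Other things on the bench:** they looked unmoved in the final pictures; I did not measure them.

**What failed or disagreed**
- **First grasp of the knob:** the fingers closed on nothing, just above it, and the cover did not move. Both cameras put the real fingertips about 28 mm higher than the reported tool position, though sideways it agreed. I corrected all later heights by that amount, and the second grasp and the seating height matched.
- **Frame angle:** before the bias correction, the two cameras differed by about 0.01 rad.

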